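# Couple the foot-lifter rod with its clevis pin

### The job

On the foot-lifter unit, couple the pull rod to the yoke: take the long clevis pin out of the wooden stand, bring the hidden hole of the rod's flat eye into line with the yoke's two knuckles, and thread the pin down through upper knuckle, eye and lower knuckle until its head sits flush on the yoke. Leave the short pin in the stand and the other things on the table where they are.

Things in the scene. Friction and masses are not known exactly. Their poses are not given: they have to be found in the camera images.
- lifter: Foot-lifter unit fixed to the table: grey base plate (8 mm thick, 62 mm wide, x = -38 to +166 mm) with an aluminium yoke at one end and a 50 mm high guide block at x = 145 to 159 mm. Origin on the table, exactly under the yoke's vertical bore; z up; x runs along the pull rod, from yoke to knob. The yoke is 44 mm along x, 46 mm along y, 56 mm high.
- knuckle_bore (a point): Centre of the mouth of the upper knuckle's vertical bore, on the yoke's top face, 56 mm above the table; axes as the unit's. Upper knuckle: 40 to 56 mm above the table; lower knuckle: 18 to 28 mm; both bores 9.4 mm on one axis, with 1.5 mm chamfers.
- fork_gap (a point): On the bore axis, 34 mm above the table, in the gap between the knuckles, where the rod's flat steel eye lies: 22 mm wide, 30 to 38 mm above the table, with a 9.4 mm vertical hole on the unit's centre line. The eye always covers the bore, so the pin passes only when the hole is in line. At the start the hole is hidden in the yoke, 4 to 21 mm out of line towards +x.
- rod_mark (a point): Fixed point of the unit, 100 mm from the bore along x, at the knob's height. The eye's hole is in line with the knuckles when the knob's centre is at this point, give or take 5 mm along x: the eye is screwed into the rod by an unknown amount that does not change, so the exact place must be felt.
- knob_center (a point): Centre of the black block knob on the pull rod: 22 mm along the rod, 16 mm across, 28 mm high (50 to 78 mm above the table), on a stem over the rod and its collar (top 43 mm above the table). It slides with rod and eye along the unit's x axis against about 2 N of friction, stays where left, and runs 22 mm either way of rod_mark. It starts 9 to 16 mm beyond rod_mark, away from the yoke.
- long_pin_head (a point): Centre of the head of the long steel clevis pin: head 18 mm in diameter, 26 mm high; shank below 8 mm in diameter, 44 mm long, its last 6 mm tapered to a 3 mm tip; z from tip to head; 0.05 kg. Stands loose in a 30 mm deep hole, head 14 mm clear of the stand. Stood in the yoke on the blocking eye, its head centre is 39 mm above the yoke's top, and it drops when the holes meet; seated, 13 mm.
- short_pin_head (a point): Centre of the head of the other pin: same head, but the shank is only 31 mm long, too short to reach the lower knuckle; it stands in the stand's other hole, its head 1 mm above the stand's top. Stays there.
- pin_stand: Light wooden block fixed to the table, 50 x 100 x 34 mm (x, y, z), origin at the centre of its underside. Its two 9.4 mm holes lie on its y axis, 24 mm either side of the middle; which pin is in which varies. Keep the arm clear of the wire shelf unit beyond the right (-y) edge of the table and of the sewing machine in front of the lifter.
- thimble_center (a point): Centre of a loose brass-coloured thimble, 18 mm wide, 22 mm high; a bystander.
- white_bobbin_center (a point): Centre of a loose clear bobbin with white thread, 20 mm wide, 12 mm high; a bystander.
- steel_weight_center (a point): Centre of a loose round steel pattern weight, 38 mm wide, 15 mm high; a bystander.
- tape_roll_center (a point): Centre of a loose rolled-up measuring tape, 49 x 52 mm, 15 mm high; a bystander.

How it is judged (in metres and radians):
At the end, for the whole second after the job is handed in: The long pin is through upper knuckle, eye and lower knuckle: its head's underside is within 2.5 mm of the yoke's top face, its head within 4 mm of the bore's axis and upright within 0.1 rad (z of long_pin_head in the frame of knuckle_bore between 0.009 and 0.0155 m and horizontal distance between long_pin_head and knuckle_bore below 0.004 m and angle between long_pin_head's own z axis and vertical below 0.1 rad); the robot touches nothing.
It fails at once if the short pin was taken out of the stand or shifted more than 15 mm (distance of short_pin_head from where it was at the start of the episode above 0.015 m).
It fails at once if a bystander was pushed more than 25 mm (distance of any of thimble_center, white_bobbin_center, steel_weight_center, tape_roll_center from where it was at the start of the episode above 0.025 m).
It also fails if it takes over 56 s, if anything falls off the work surface, if the arm or the gripper's body presses on something with over 40 N, if the wrist force passes 120 N, or if a joint passes its speed limit or range.

### The arm

A 6-joint arm with a two-finger parallel gripper is mounted at the origin on a cart in front of the work surface, level with it; the furniture and walls round the work are solid. World frame = base frame: x ahead of the robot, y to its left, z up, the work surface at z = 0. Lengths are in mm, angles in rad, forces in N, time in s.
With the tool pointing down it reaches from about 350 to 975 mm from the base axis. Payload 7.1 kg.
Tool frame: the origin (TCP) lies on the front face of the gripper's body, between the roots of the fingers; the fingertips stand 80 mm ahead of it and the grasp point (between the pads) lies 61 mm ahead of it (env.tips_ahead is the distance from the TCP to the fingertips, in mm); z points along the fingers, y is the direction in which the jaws open and shut (so a half turn about z gives the same grasp; the last joint's range is limited). The gripper opens to 88 mm and grips with 3 to 60 N. Pads are 20 mm wide; open, the fingers measure 115 mm over their backs; the gripper's body (75 mm by 178 mm) begins 61 mm behind the grasp point.
Start: joints at [1.141, 0.423, 1.63, -0, 1.089, -0.019], TCP at [249.557, 572.998, 302.675] pointing down, gripper open.
Joint ranges: [-3, 3], [-0.9, 2.11], [0.09, 2.58], [-1.31, 4.45], [0.11, 2.69], [-2.54, 2.54]. Speed limits (rad/s): [2.39, 2.39, 3.01, 3.14, 3.14, 3.14].

### API

Orientations are given as a unit quaternion [x, y, z, w].
In Python, from station import env, set_gripper, viewer, workorder gives the robot as it stands. Calls block until the motion is done:
- env.reach(position, orientation): joint-space move of the TCP to a pose.
- env.move_l(position, rot=None, rate=150, f_stop=None): straight line of the TCP; rot=None keeps the orientation; rate is the mean speed in mm/s. With f_stop (N) it stops when the force on the tool has changed by that much, and returns True; else False.
- env.move_joints(angles): joint-space move.
- set_gripper(opening): finger opening in mm; the grip force is fixed at half the most; returns when the fingers have stopped.
- env.hold(seconds).
- env.ik(position, orientation): joint angles nearest the present ones, or None.
- env.read_state(): the state.
- viewer.camera(name): name is "side" or "top"; returns the picture (384x512x3 uint8, blue, green, red); there is no depth.
- viewer.camera_params(name): a dict with "fx", "fy", "cx", "cy" (pixels), "pose" (4x4, takes a point from camera to world coordinates). Camera axes: x right, y up, looking along -z (the intrinsics and any distortion apply to the point x, -y, -z); pixel columns grow to the right and rows downward; lengths in mm; the calibration is good to about 2 mm. A picture is of the moment at which its call begins. camera_params takes no time and is no camera call.
A pose or a line that the arm cannot do raises env.IKError and nothing moves.
- workorder.sign_off(): hands the job in, once; it reports no verdict.
The state is a dict: "time_s": time; "qpos": joint angles; "dq": joint speeds; "tau": joint torques, N m; "tool_pos": TCP position; "orientation": TCP orientation; "force": force on the tool from outside, world axes, zero at the start; "wrist_torque": the same for the moment, N m; "width": finger opening in mm.
Only numpy, scipy, OpenCV 4.12 (cv2) and the standard library are available. Lean on these libraries where they do the work, as an engineer would, in place of code of your own. Each camera call takes 0.05 s, during which the arm holds its last target. There are 200 camera calls.

## Working session

There is one attempt and no reset: what is moved stays moved. The work goes in short steps, each a Python script; the robot and the scene stay as the last script left them, time stands still between calls to the robot, and variables do not carry over. Pictures are saved under pics/ and viewed, about 8 in all and at most 12, crops included, and the job is handed in when it is done.

```bash
ls; mkdir -p pics
python3 - <<'E'
from station import env, viewer
import cv2,numpy as np
for n in("side","top"):
    cv2.imwrite(f"pics/{n}0.png",viewer.camera(n)); p=viewer.camera_params(n); print({k:(np.round(v,3).tolist() if k=='pose' else v) for k,v in p.items()})
s=env.read_state();print(s)
E
```

```text
pics
{'fx': 357.6956208821915, 'fy': 357.6956208821915, 'cx': 256.5674421851049, 'cy': 188.06568128790914, 'pose': [[-0.991, 0.06, -0.123, 483.405], [-0.137, -0.42, 0.897, 861.582], [0.002, 0.906, 0.424, 448.223], [0.0, 0.0, 0.0, 1.0]]}
{'fx': 449.34207452914825, 'fy': 449.34207452914825, 'cx': 253.28990998114207, 'cy': 188.33688290831216, 'pose': [[0.025, 0.987, -0.158, 415.014], [-0.999, 0.029, 0.022, 93.35], [0.026, 0.158, 0.987, 1074.174], [0.0, 0.0, 0.0, 1.0]]}
{'time_s': 0.1, 'qpos': array([ 1.14101044e+00,  4.23769425e-01,  1.63060033e+00, -2.08075264e-05,
        1.08857579e+00, -1.90100115e-02]), 'dq': array([-0.00235915, -0.00153131, -0.0024974 ,  0.00105838, -0.00012409,
       -0.00133246]), 'tau': array([-4.49216368e-04, -5.45613420e+01, -2.74324572e+01,  6.44720905e-02,
        1.87789451e-02, -1.68966989e-05]), 'tool_pos': array([249.40174621, 572.66454486, 301.98142894]), 'orientation': array([ 2.03942181e-01,  9.78982701e-01, -6.61533342e-04, -1.41538521e-04]), 'force': array([ 0.11689875, -0.00432326, -0.17124915]), 'wrist_torque': array([ 0.00425407, -0.00955629, -0.00702043]), 'width': 87.99879999329569}
```

View pics/side0.png

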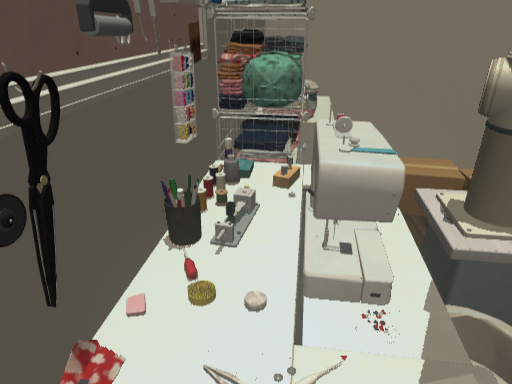

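View pics/top0.png

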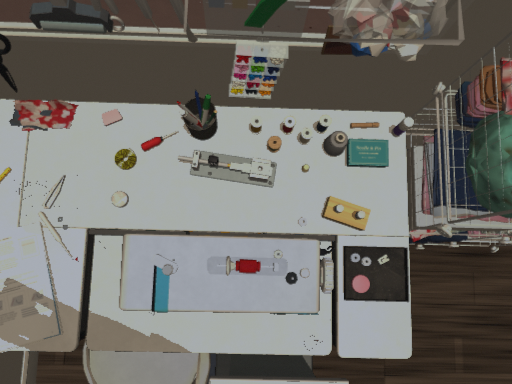

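```bash
cat > h.py <<'E'
import cv2,numpy as np
from station import env,set_gripper,viewer,workorder
def ray(n,uv):
    p=viewer.camera_params(n);P=np.array(p['pose'])
    d=np.array([(uv[0]-p['cx'])/p['fx'],-(uv[1]-p['cy'])/p['fy'],-1.])
    return P[:3,3],P[:3,:3]@d
def at_z(n,uv,z):
    o,d=ray(n,uv);return o+d*(z-o[2])/d[2]
def proj(n,X):
    p=viewer.camera_params(n);P=np.array(p['pose']);c=P[:3,:3].T@(np.array(X,float)-P[:3,3])
    return np.array([p['cx']+p['fx']*c[0]/-c[2],p['cy']-p['fy']*c[1]/-c[2]])
E
python3 - <<'E'
import cv2,numpy as np
t=cv2.imread('pics/top0.png');s=cv2.imread('pics/side0.png')
a=cv2.resize(t[140:240,170:380],None,fx=3.8,fy=3.8,interpolation=cv2.INTER_CUBIC)[:, :798]
cv2.imwrite('pics/c1.png',a[:600])
b=cv2.resize(s[155:250,205:315],None,fx=6,fy=6,interpolation=cv2.INTER_CUBIC);cv2.imwrite('pics/c2.png',b)
E
```

```text
(no output)
```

View pics/c1.png

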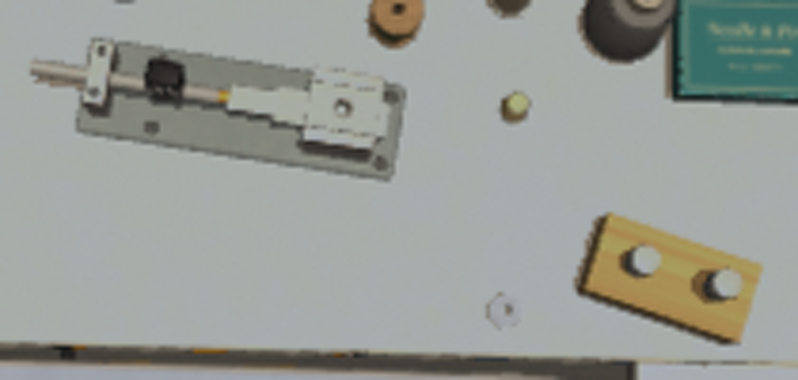

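View pics/c2.png

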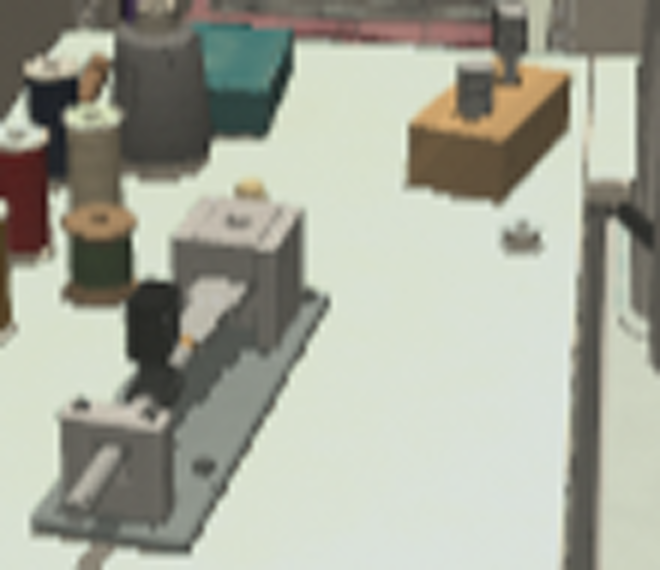

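Run:
```python
from h import *
t=cv2.imread('pics/top0.png');o=np.array([170,140]);f=3.8
def cp(x,y): return (np.array([x,y])+.5)/f-.5+o
g=cv2.cvtColor(t,cv2.COLOR_BGR2GRAY).astype(float)
def cen(c,r,lo=None,hi=None):
    x0,y0=np.round(c).astype(int)-r;w=g[y0:y0+2*r+1,x0:x0+2*r+1]
    W=np.clip(lo-w,0,None) if lo else np.clip(w-hi,0,None)
    yy,xx=np.mgrid[y0:y0+2*r+1,x0:x0+2*r+1];return np.array([(W*xx).sum(),(W*yy).sum()])/W.sum()
bp=cp(343,107);print(g[int(bp[1])-4:int(bp[1])+6,int(bp[0])-4:int(bp[0])+6].astype(int))
b=cen(bp,2,lo=170);print('bore px',b,bp,at_z('top',b,56))
kb=cp(165,72);k=cen(kb,6,lo=60);print('knob',k,at_z('top',k,70),at_z('top',kb,78))
hsv=cv2.cvtColor(t,cv2.COLOR_BGR2HSV)
for nm,c,z in(('short',cp(645,261),61),('long',cp(725,284),74)):
    x,y=np.round(c).astype(int)
    print(hsv[y-5:y+6,x-6:x+7,1])
    print(nm,c,at_z('top',c,z))
# plate corners z=8
for c in((92,38),(78,132),(393,179),(406,86)): print('plate',at_z('top',cp(*c),8)[:2].round(1))
for c in((608,213),(763,265),(738,344),(580,290)): print('stand',at_z('top',cp(*c),34 if c[0]!=580 else 34)[:2].round(1))
```

```text
[[169 169 169 169 169 170 169 170 165 143]
 [170 170 170 170 170 169 170 169 169 169]
 [169 170 170 167 161 163 166 168 169 170]
 [171 170 168 143  85 111 136 158 170 170]
 [170 170 161 113  92  86  78 134 169 170]
 [170 170 160 128 171 157  85 113 162 170]
 [170 170 166 153 165 156 109 136 170 169]
 [171 170 168 156 143 144 130 155 170 171]
 [170 170 169 170 169 162 169 170 170 169]
 [166 170 170 169 170 170 169 169 170 170]]
bore px [260.10946746 167.59960552] [259.89473684 167.78947368] [627.40708057  56.11582151  56.        ]
knob [212.69334975 160.07573892] [638.71060638 165.22718416  70.        ] [640.4181032  163.97863908  78.        ]
[[120 121 126 130 131 132 132 130 125 126 123 121 120]
 [118 118 121 122 116  84  77  90  97 126 133 127 126]
 [116 119 120 111  43  21  21  21  27  78 125 134 133]
 [118 132  95  19  19  21  21  21  21  27  75 126 130]
 [135 120  24  12  12  12  13  16  19  19  30 119 123]
 [134  87  25   7   9   7   9  10  12  16  35 117 118]
 [135  67  20   3  10   9   9   7  12  23  40 115 117]
 [132 117  22  23  10  13  13   7  16  32  92 118 115]
 [130 131
[... 383 characters left out ...]
 62 105 123 123]
 [138 136  95  23  20  19  21  21  21  23  34 126 132]
 [138 135  20  18  17  16  19  21  21  20  29  89 130]
 [131  65  24  12  10   9  12  16  18  19  27  84 121]
 [134  60  23  16   7   7   9  12  15  20  34  84 118]
 [130  66  25  29  11   6   9   7  16  23  41 106 118]
 [132 106  56  26  27  13  12  13  20  24  90 118 116]
 [132 138 107  60  77  64  60  76  83 124 129 124 118]
 [124 133 130 121 110 112 116 125 127 125 129 130 127]]
long [360.42105263 214.36842105] [ 523.2471361  -171.23959262   74.        ]
plate [677.  216.3]
plate [615.7 222.4]
plate [591.4  22.1]
plate [651.9  14.9]
stand [ 569.7 -109.6]
stand [ 540.  -205.6]
stand [ 490.9 -189.3]
stand [521.4 -92.2]
```

```bash
cat >> h.py <<'E'
def down(deg):  # tool down, jaw axis at world angle deg
    a=np.radians(deg+90)/2;return np.array([np.cos(a),np.sin(a),0,0])
U=np.array([.122,.9925,0]);BORE=np.array([627.,56.2,56.]);LP=np.array([523.3,-171.7,61.])
def st(m=''):
    s=env.read_state();print(m,round(s['time_s'],2),s['tool_pos'].round(1),s['force'].round(2),s['wrist_torque'].round(2),round(s['width'],1));return s
E
python3 - <<'E'
from h import *
print('machine top ~', at_z('side',(320,125),300),at_z('top',(230,235),300))
print(proj('side',LP+[0,0,13]),proj('side',[537.3,-126.4,61]))
s=st()
env.move_l([250,573,430],rate=250)
env.reach([LP[0],LP[1],400],down(-17.2));st()
set_gripper(50)
env.move_l([LP[0],LP[1],190],rate=250);st()
for n in('side','top'): cv2.imwrite(f'pics/{n}1.png',viewer.camera(n))
a=cv2.resize(cv2.imread('pics/side1.png')[120:220,200:330],None,fx=4,fy=4);b=cv2.resize(cv2.imread('pics/top1.png')[140:270,290:430],None,fx=4,fy=4)[:400]
cv2.imwrite('pics/m1.png',np.hstack([a,b])[:, :1080][:, :] if 0 else cv2.resize(np.hstack([a[:400],b[:400]]),(800,296)))
E
```

```text
machine top ~ [459.84700352 302.34605424 300.        ] [457.07244522 114.02699619 300.        ]
[289.7706316  156.23340526] [284.0230838  165.36037959]
 0.1 [249.4 572.7 302. ] [ 0.12 -0.   -0.17] [ 0.   -0.01 -0.01] 88.0
 3.56 [ 523.5 -171.1  400. ] [ 0.56 -0.4   0.25] [-0.07  0.08  0.03] 87.5
 5.3 [ 524. -172.  191.] [ 0.11 -0.6  -0.37] [-0.03  0.04  0.02] 49.8
```

View pics/m1.png

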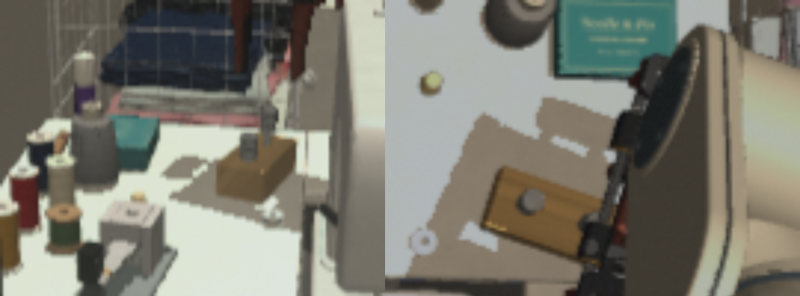

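Run:
```python
from h import *
env.move_l([LP[0],LP[1],124],rate=80,f_stop=8);st()
set_gripper(12);st('grip')
env.move_l([LP[0],LP[1],230],rate=150);st('lift')
for n in('side','top'): cv2.imwrite(f'pics/{n}2.png',viewer.camera(n))
a=cv2.resize(cv2.imread('pics/side2.png')[90:200,230:340],None,fx=5,fy=5);cv2.imwrite('pics/m2.png',a)
print('pred tip/head side',proj('side',[LP[0],LP[1],230-63-57+0]),proj('side',[LP[0],LP[1],167]))
```

```text
6.38 [ 523.6 -171.8  124.3] [-0.12  0.41  0.02] [-0.05  0.1  -0.  ] 50.2
grip 6.98 [ 523.4 -171.7  124.1] [0.04 0.54 0.89] [-0.12  0.07 -0.02] 17.7
lift 7.84 [ 522.7 -171.5  229.3] [-0.6  -0.02 -0.67] [-0.07  0.07 -0.03] 17.5
pred tip/head side [290.26244286 144.93689099] [291.07034262 126.38007466]
```

View pics/m2.png

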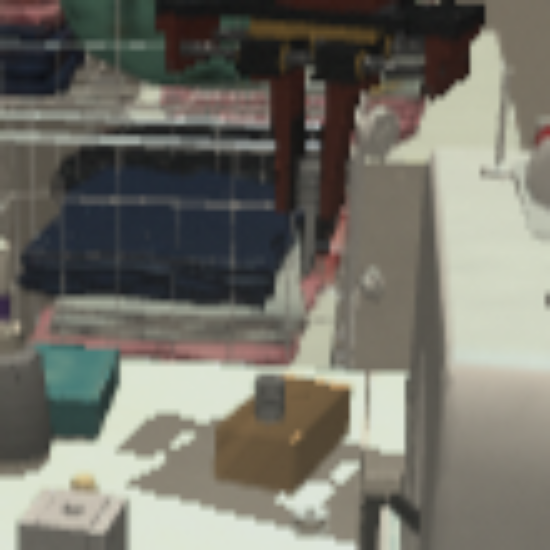

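Run:
```python
from h import *
q=down(-7)
env.move_l([BORE[0],BORE[1],260],rot=q,rate=200);st()
env.move_l([BORE[0],BORE[1],56+120+12],rate=150);env.hold(.2);st('above');print(env.read_state()['qpos'].round(2))
for n in('side','top'): cv2.imwrite(f'pics/{n}3.png',viewer.camera(n))
a=cv2.resize(cv2.imread('pics/side3.png')[110:260,190:340],None,fx=4,fy=4);cv2.imwrite('pics/m3.png',a)
print('pred bore,tip,head',[proj('side',p).round(1) for p in (BORE,BORE+[0,0,12],BORE+[0,0,69])])
```

```text
9.35 [626.5  55.4 259.7] [ 0.11  0.5  -1.22] [-0.01  0.11 -0.04] 17.3
above 10.18 [627.6  56.2 189.2] [ 0.62 -0.46 -1.17] [-0.03  0.09 -0.06] 17.5
[0.07 0.57 1.69 0.   0.88 0.19]
pred bore,tip,head [array([243.7, 191.5]), array([243.6, 187.2]), array([243.3, 166.1])]
```

View pics/m3.png

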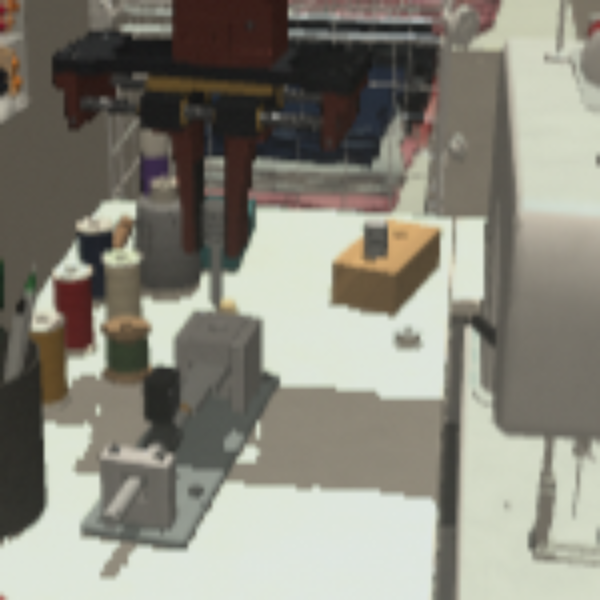

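Run:
```python
from h import *
r=env.move_l([BORE[0],BORE[1],159.5],rate=30,f_stop=5);print(r);st('down')
env.hold(.2);st()
```

```text
True
down 11.16 [626.4  56.9 159.6] [0.47 1.54 1.18] [ 0.27 -0.09  0.07] 17.4
 11.36 [626.3  57.  159.6] [ 1.07  0.64 -0.58] [ 0.26 -0.21  0.01] 17.5
```

Run:
```python
from h import *
set_gripper(40);st()
s=env.read_state();p=s['tool_pos']
env.move_l([p[0],p[1],240],rate=200)
K=BORE+U*112;K[2]=78
env.move_l([K[0],K[1],240],rate=200);env.hold(.1);st()
t=viewer.camera('top');s=viewer.camera('side')
cv2.imwrite('pics/m4.png',cv2.resize(s[130:250,200:320],None,fx=5,fy=5))
print([proj('side',p).round(1) for p in (BORE+[0,0,52],BORE)])
```

```text
11.92 [626.   57.  159.6] [0.05 0.99 0.27] [-0.06  0.1  -0.01] 40.0
 13.28 [640.4 166.1 239.5] [-0.09 -0.7   1.14] [-0.08  0.11 -0.06] 39.9
[array([243.4, 172.5]), array([243.7, 191.5])]
```

View pics/m4.png

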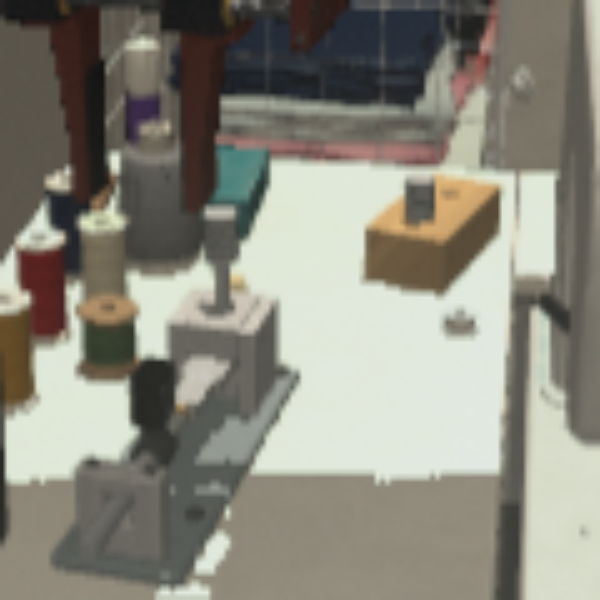

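Run:
```python
from h import *
print('cup base front',at_z('side',(186,243),0),'right',at_z('side',(202,235),0)); 
for z in(90,110):print('rim top-view near edge',at_z('top',(203,138),z),'right',at_z('top',(217,120),z),'left',at_z('top',(183,122),z))
for z in (90,110):print('rim side right/left',at_z('side',(201,200),z),at_z('side',(165,200),z))
print('pen',[at_z('top',c,150) for c in((178,104),(186,118),(198,92))])
o1,d1=ray('top',(212.5,160));o2,d2=ray('side',(230.3,208.4))
A=np.c_[d1,-d2];k=np.linalg.lstsq(A,o2-o1,rcond=None)[0];X1=o1+d1*k[0];X2=o2+d2*k[1];print('knob',X1,X2,((X1+X2)/2-BORE)@U)
```

```text
cup base front [729.68083814 220.36511104   0.        ] right [703.42573826 183.5501265    0.        ]
rim top-view near edge [684.41234081 187.56307043  90.        ] right [727.50933924 157.68610884  90.        ] left [720.26063706 234.26158487  90.        ]
rim top-view near edge [678.93773554 185.64850534 110.        ] right [721.15893364 156.37869167 110.        ] left [714.05753675 231.39803085 110.        ]
rim side right/left [700.32237286 181.92825973  90.        ] [778.81285575 193.04392963  90.        ]
rim side right/left [688.21161051 219.87408231 110.        ] [762.31988214 230.36915195 110.        ]
pen [array([741.16983036, 238.28877178, 150.        ]), array([710.68169955, 219.75090812, 150.        ]), array([769.54246147, 196.86974404, 150.        ])]
knob [639.90047181 166.00581871  65.39408352] [638.58657612 165.87907729  65.09204963] 110.41308956615485
```

```bash
cat >> h.py <<'E'
V=np.array([-.9925,.122,0])
def kpos(a,z): p=BORE+U*a-V*(-4);p[2]=z;return p  # 4 mm towards -x (robot side)
E
python3 - <<'E'
from h import *
print(kpos(110.4,131))
env.reach(kpos(110.4,240),down(83));set_gripper(36)
env.move_l(kpos(110.4,150),rate=150);env.hold(.1);st()
s=viewer.camera('side');cv2.imwrite('pics/m5.png',cv2.resize(s[120:270,150:320],None,fx=4,fy=4))
E
```

```text
[636.4988 166.26   131.    ]
 15.93 [637.3 166.5 151.3] [ 0.69 -0.29  0.22] [-0.05  0.01  0.01] 36.0
```

View pics/m5.png

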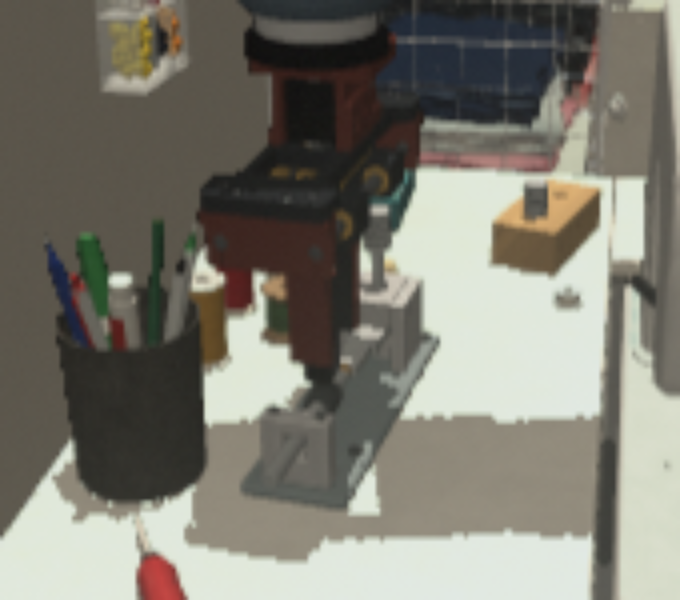

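Run:
```python
from h import *
print(env.move_l(kpos(110.4,131),rate=60,f_stop=5));st()
set_gripper(18);s=st('grip')
env.hold(.2);st()
t=viewer.camera('side');cv2.imwrite('pics/m6.png',cv2.resize(t[130:230,200:300],None,fx=5,fy=5))
p=s['tool_pos'];print('along',(p-BORE)@U)
```

```text
False
 16.45 [636.2 166.2 130.3] [ 1.38  0.47 -0.63] [ 0.05  0.02 -0.03] 36.0
grip 16.82 [636.6 166.3 131.2] [-0.19 -0.22 -0.07] [-0.05 -0.07 -0.01] 22.0
 17.02 [636.6 166.2 131.2] [0.63 0.34 0.46] [-0.08 -0.09 -0.05] 21.7
along 110.41508118352445
```

View pics/m6.png

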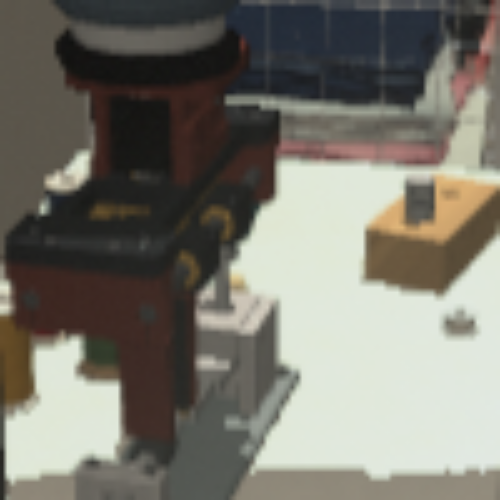

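Run:
```python
from h import *
def patch():return viewer.camera('side')[180:191,239:251].astype(float)
env.move_l(kpos(106,131),rate=15,f_stop=10);env.hold(.1);st()
r=patch();a=106
while a>93:
    a-=.7;c=env.move_l(kpos(a,131),rate=6,f_stop=8)
    d=np.abs(patch()-r).mean();f=env.read_state()['force'];z=(env.read_state()['tool_pos']-BORE)@U
    print(round(a,1),round(z,2),c,'d',round(d,1),'fU',round(f@U,2),round(env.read_state()['time_s'],1))
    if c or d>15: break
cv2.imwrite('pics/m7.png',cv2.resize(viewer.camera('side')[130:230,200:300],None,fx=5,fy=5))
```

```text
17.62 [636.1 161.8 131.2] [-0.51  1.37  2.23] [ 0.14 -0.12 -0.  ] 22.1
105.3 105.4 False d 1.0 fU 2.65 18.0
104.6 104.66 False d 2.2 fU 2.08 18.3
103.9 103.87 False d 2.8 fU 3.29 18.6
103.2 103.14 False d 2.6 fU 1.5 18.9
102.5 102.39 False d 5.1 fU 2.12 19.2
101.8 101.66 False d 6.6 fU 1.22 19.6
101.1 100.97 False d 9.8 fU 2.34 19.9
100.4 100.24 False d 31.2 fU 1.6 20.2
```

View pics/m7.png

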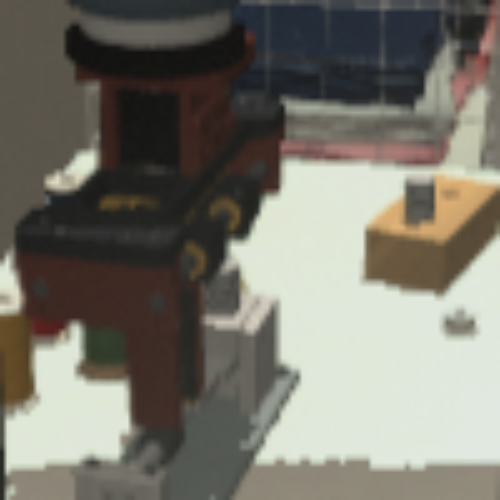

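The pin dropped onto the yoke at about 100.2 mm. I'll release the knob, back off and check.

Run:
```python
from h import *
set_gripper(36);p=env.read_state()['tool_pos']
env.move_l([p[0],p[1],260],rate=180)
env.move_l(kpos(160,300),rate=200);env.hold(.2);st()
s=viewer.camera('side');t=viewer.camera('top')
a=cv2.resize(s[150:230,200:280],(480,480),interpolation=cv2.INTER_CUBIC);b=cv2.resize(t[145:195,235:285],(300,300))
b=cv2.copyMakeBorder(b,0,180,0,0,cv2.BORDER_CONSTANT);cv2.imwrite('pics/m8.png',np.hstack([a,b]))
for n,o,k in(('side',(200,150),6),('top',(235,145),6)):
  print(n,'pred crop px: seated top centre',(proj(n,BORE+[0,0,26])-o)*k,'head underside',(proj(n,BORE)-o)*k)
```

```text
22.28 [642.1 214.3 298.8] [ 0.05 -0.56  0.89] [0.03 0.01 0.08] 35.9
side pred crop px: seated top centre [261.15107383 192.81917717] head underside [261.99588862 248.99715313]
top pred crop px: seated top centre [153.2590286  122.59541005] head underside [150.4149571  136.62560807]
```

View pics/m8.png

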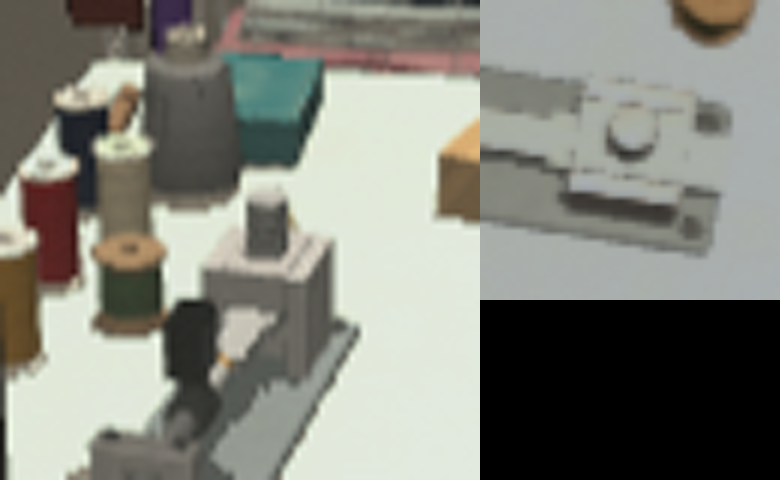

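```bash
python3 -c "
from h import *
workorder.sign_off();st()"
```

```text
the job is handed in; nothing more can be done
the job is handed in; nothing more can be done
```

The pull rod is coupled to the yoke: the long pin sits through upper knuckle, eye and lower knuckle, and the job was handed in at about 22 s. I saw no verdict.

- **What I did:** I took the long pin from the stand and set it in the upper knuckle, standing on the blocking eye. I then gripped the knob and slid it towards the yoke in 0.7 mm steps. The pin dropped when the knob's centre was about 100.2 mm from the bore. I let go of the knob and lifted clear.
- **Last pictures:** The head is upright and flush on the yoke, with no shank showing. Its top is about 1 side-view pixel (about 2–3 mm) sideways of the predicted seated position and within about 1 mm in height. That sideways difference is within the calibration error plus clearance, but I did not measure it more closely.
- **Other things on the table:** The short pin was still in the stand, and nothing I saw had been knocked. The last pictures did not show every bystander. The highest force change I noticed was about 5 N, when the pin entered the bore.
- **Not checked:** I did not press on the head to confirm seating.

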